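# Four strokes on the ratchet press

## Robot

A 6-joint arm with a two-finger parallel gripper is mounted at the origin on the work surface. World frame = base frame: x ahead of the robot, y to its left, z up, the work surface at z = 0. Lengths are in m, angles in rad, forces in N, time in s.
With the tool pointing down it reaches from about 0.3 to 0.775 m from the base axis. Payload 14.6 kg.
Tool frame: the origin (TCP) lies between the finger pads; the fingertips stand 19 mm ahead of it and the grasp point (between the pads) is the TCP (ctrl.finger_overhang is the distance from the TCP to the fingertips, in m); z points along the fingers, y is the direction in which the jaws open and shut (so a half turn about z gives the same grasp; the last joint's range is limited). The gripper opens to 94 mm and grips with 3 to 60 N. Pads are 16 mm wide; open, the fingers measure 119 mm over their backs; the gripper's body (75 mm by 177 mm) begins 78 mm behind the grasp point.
Start: joints at [1.23, 0.3, 1.521, -0, 1.321, -0.067], TCP at [0.149, 0.53, 0.224] pointing down, gripper open.
Joint ranges: [-3.03, 3.03], [-0.79, 2.21], [0.23, 2.52], [-1.04, 4.18], [0, 3.07], [-2.55, 2.55]. Speed limits (rad/s): [2.22, 2.22, 2.57, 3.14, 3.14, 3.14].

## Interface

Orientations are given as [roll, pitch, yaw] about the fixed x, y, z axes, in that order (R = Rz(yaw) Ry(pitch) Rx(roll)).
In Python, from station import ctrl gives the robot as it stands.
- The arm moves only by the tool send_rows, never from a script. Its argument "series" is a list of rows, each a list of 7 numbers: the turn, a rotation vector about the tool's x, y, z in degrees, then the shift along the tool's x, y, z in m, then the gripper's target within -1 to 1 (fully open at 1, half-way at 0, shut at -1). A call has 1 to 8 rows; each row is the pose to reach, as a shift and turn from the pose commanded when the call began, along the tool's axes at that moment; what a row does not reach only later rows make up. A row lasts 1/10 s, in which the tool goes at most 50 mm and 8.59 degrees, less where a joint would pass 70% of its speed; a pose out of reach is approached as far as the arm can. A call with a gripper value outside its range is refused whole. The fingers move at their own pace and stop on an object; "force" is the grip in N (left out, the last holds). Time passes only in rows, so rows that repeat a pose let the fingers close. It gives the time, the measured TCP pose, the force and the opening at its end, in the units of the state.
- ctrl.get_obs(): the state, without advancing time (a new reading comes with each control period).
- ctrl.camera(name): name is "side" or "top" or "wrist"; returns a dict with "pixels" (384x512x3 uint8, red, green, blue), "z_map" (384x512 float32, m along the optical axis (not along the pixel's ray), 0 where there is no reading), "fov_y" (degrees; the focal length in pixels is half the picture's height over the tangent of half this angle, whatever the lens; pixels are square), "cx", "cy" (the principal point, pixels), "k1" (the pictures are not rectified: a ray, as slopes to the right and down, at radius r is drawn at 1 + k1 r^2 times it, then the intrinsics apply), "R" (3x3) and "t" (3): a world point X has camera coordinates R X + t. Camera axes: x right, y down, z forward; pixel columns grow to the right and rows downward; lengths in m; the calibration is good to about 2 mm. A picture is of the moment at which its call begins.
- ctrl.hand_in(): hands the job in, once; it reports no verdict.
The state is a dict: "time_s": time; "qpos": joint angles; "joint_vel": joint speeds; "tau": joint torques, N m; "ee_pos": TCP position; "eef_rot": TCP orientation; "force": force on the tool from outside, world axes, zero at the start; "moment": the same for the moment, N m; "grip_width": finger opening in m.
Only numpy, scipy, OpenCV 4.12 (cv2) and the standard library are available. Lean on these libraries where they do the work, as an engineer would, in place of code of your own. Each camera call takes 0.05 s, during which the arm holds its last target.

## Task

Press the bearing into the bicycle hub with the bench ratchet press: push the sprung lever right down onto its rubber stop and let it come all the way back up, exactly four times and no more. Feel for the stop, which is set differently each time, and do not lean hard on it; work the ram by the lever only, leave the things around the press where they are, and leave the lever up and untouched.

Things in the scene. Friction and masses are not known exactly. Their poses are not given: they have to be found in the camera images.
- press: Grey steel bench press, fixed down; place and yaw vary. Base 260 x 130 x 20 mm, a 50 mm square column at its +x end. Origin on the bench, 20 mm from the base's middle towards -x; x points from the lever's free end to the column (at yaw 0 the lever points at the robot), z up. Lever pivot: level, along y, at (85, 0, 200) mm. At (35, 0) the ram goes down into an upright aluminium hub shell.
- grip (a point): Centre of the top face of the lever's black rubber grip, the place to push down on, 205 mm from the pivot and 12 mm above the lever's centre line. The grip is 105 mm long, 36 wide, 24 thick, edges rounded 8 mm; this point is 50 mm from its free end and about 238 mm above the bench at rest. Axes: x along the lever towards the pivot, z out of the top face.
- lever (a joint): Lever angle, rad: 0 at rest (free end raised 0.13 above level), growing as the grip is pushed down. A spring returns it. Pushing at the grip takes about 4 N at first, 9 to 12 N late in the stroke. The stroke ends between about 0.21 and 0.31 rad (43 to 64 mm of grip travel) on a rubber-tipped stop, where the force climbs by about 4 N per mm at the grip.
- ram (a joint): How far the ram (ladder-like steel rack, 4 mm rungs every 9.5 mm, bearing on its lower end) has been driven down, m; begins at 0 to 0.001. A spring pawl on the lever drives it on each down-stroke and clicks past the next rung on the way up, while the ram stays. The first full stroke drives it 9 to 15 mm, each further one 9.5 mm. Only full strokes, down and up, catch every rung.
- stop_post: Grey square post, 34 x 34 x 110 mm, on the base under the lever, 120 mm from its pivot; origin at the centre of its underside, z up. It carries a steel screw with a 20 mm wide rubber pad on top: the lever's stop. The pad's height (169 to 179 mm above the bench) differs each time and is not reported.
- spray_can: Bystander: plain aluminium can, 66 mm across, 190 mm tall, upright beside the press; origin at the centre of its underside.
- tub: Bystander: white jar, 80 mm across, 75 mm tall, upright beside the press; origin at the centre of its underside.
- tee_tool: Bystander: steel T-handled tool lying on the bench to the press's +y side, 130 mm long with a 120 mm cross bar, 22 mm high; origin on its underside, in the shank, 60 mm from the cross bar.

How it is judged:
By the outcome, as a careful person would: the job done as asked, in the order asked, and still so for the second after the job is handed in, with the robot touching nothing.
It also fails if it takes over 50 s, if anything falls off the work surface, if the arm or the gripper's body presses on something with over 40 N, if the wrist force passes 120 N, or if a joint passes its speed limit or range.

## Working session

There is one attempt and no reset: what is moved stays moved. The work goes in short steps, Python scripts to look and compute and a tool call to move; the robot and the scene stay as the last step left them, time stands still between calls to the robot, and variables do not carry over. Pictures are saved under pics/ and viewed, and the job is handed in when it is done.

Besides the shell and the picture viewer there is one more tool, called after "Call:" by a JSON object that holds its "api" and its "payload". send_rows: Moves the arm, as the interface text tells. Its arguments: {"type":"object","properties":{"series":{"type":"array"},"force":{"type":"number"}},"required":["series"]}

```bash
mkdir -p pics; ls; python3 - <<'E'
from station import ctrl
import cv2,numpy as np
for n in ("top","side"):
    c=ctrl.camera(n); cv2.imwrite(f"pics/{n}0.png",c["pixels"][:,:,::-1]); np.savez(f"{n}0.npz",**c)
    print(n,c["fov_y"],c["cx"],c["cy"],c["k1"],c["R"].round(3).tolist(),c["t"])
print(ctrl.get_obs(),ctrl.finger_overhang)
E
```

```text
pics
top 49.37067086990341 254.3427503047923 190.15313075541326 -0.04676306648733473 [[-0.029, -1.0, -0.009], [-0.997, 0.03, -0.072], [0.072, 0.007, -0.997]] [0.13099004 0.60583842 1.08479869]
side 46.05642238024692 269.2856675567824 189.78056525008597 -0.01861478674093378 [[-0.996, -0.084, -0.018], [-0.033, 0.568, -0.823], [0.079, -0.819, -0.568]] [0.60970054 0.09151608 1.45779403]
{'time_s': 0.1, 'qpos': array([ 1.23041091e+00,  3.00379625e-01,  1.52151072e+00,  1.31844885e-05,
        1.32068280e+00, -6.65649344e-02]), 'joint_vel': array([ 0.00121247, -0.00110349, -0.00061133,  0.00021742, -0.00024782,
       -0.00011501]), 'tau': array([-1.91431727e-04, -5.32642686e+01, -3.53281975e+01,  7.08428957e-02,
        2.35204987e-02, -1.04131368e-05]), 'ee_pos': array([0.1486377 , 0.52931783, 0.22396626]), 'eef_rot': array([-3.14061518e+00, -7.79612475e-05,  2.86776886e+00]), 'force': array([-0.17753709,  0.27983381, -0.43328001]), 'moment': array([-0.01720027, -0.02224835,  0.02031888]), 'grip_width': 0.09399523360273389} 0.019
```

View pics/top0.png

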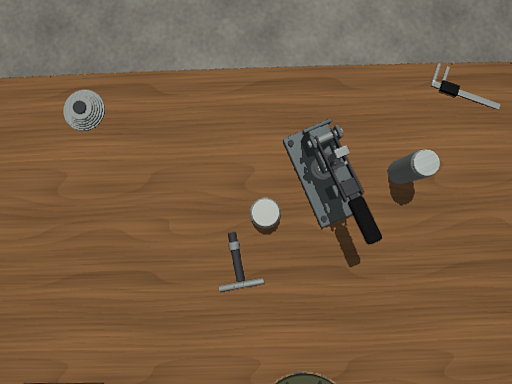

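View pics/side0.png

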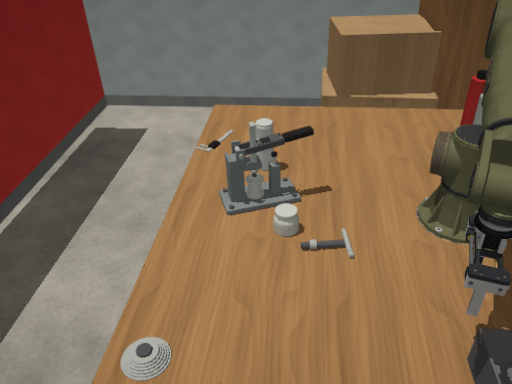

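The top view shows the press at about (325,170), with the black grip running from (354,199) to (375,241). The can is at (425,163), the tub at (265,212) and the tee tool at (240,265). Next I'll measure the grip.

```bash
cat > h.py <<'E'
import numpy as np,cv2
def K(c):
    f=192/np.tan(np.radians(c["fov_y"])/2); return f
def cloud(c,pix):
    pix=np.asarray(pix,float); f=K(c)
    Km=np.array([[f,0,c["cx"]],[0,f,c["cy"]],[0,0,1]])
    s=cv2.undistortPoints(pix.reshape(-1,1,2),Km,np.array([float(c["k1"]),0,0,0])).reshape(-1,2)
    z=c["z_map"][pix[:,1].round().astype(int),pix[:,0].round().astype(int)].astype(float)
    P=np.c_[s*z[:,None],z]
    return (P-c["t"])@c["R"]
E
python3 - <<'E'
from h import *
c=dict(np.load("top0.npz"))
for p in [(367,222),(375,241),(353,200),(361,210),(371,230),(425,163),(265,212),(297,190),(340,150)]: print(p,cloud(c,[p]).round(4))
# black grip pixels
im=c["pixels"].astype(int); 
g=[(x,y) for y in range(190,250) for x in range(340,390)]
P=cloud(c,g); k=(P[:,2]>.19)
Q=P[k]; G=np.array(g)[k]; print(len(Q))
m=Q.mean(0); u,s,v=np.linalg.svd(Q-m); 
d=v[0]*np.sign(v[0][0]); print(m,d,"yaw",np.degrees(np.arctan2(d[1],d[0])),"slope",d[2]/np.hypot(*d[:2]))
h=np.array([d[0],d[1],0]);h/=np.linalg.norm(h); l=np.array([-h[1],h[0],0])
a=(Q-m)@h; b=(Q-m)@l
for lo in np.arange(a.min(),a.max(),.008):
    q=(a>=lo)&(a<lo+.008)
    if q.sum(): print(round(lo,4),q.sum(),b[q].min().round(4),b[q].max().round(4),Q[q,2].max().round(4),np.median(Q[q,2]).round(4))
# base plate
g=[(x,y) for y in range(110,240) for x in range(270,370)]
P=cloud(c,g); k=(abs(P[:,2]-.02)<.005)
Q=P[k]; r=cv2.minAreaRect((Q[:,:2]*1000).astype(np.float32)); print("base",r)
cl=cv2.resize(c["pixels"][100:260,270:450,::-1],None,fx=4,fy=4,interpolation=2); cv2.imwrite("pics/crop.png",cl[:600])
E
```

```text
(367, 222) [[ 0.519  -0.1253  0.2391]]
(375, 241) [[ 0.4784 -0.1407  0.2384]]
(353, 200) [[ 0.567 -0.1    0.229]]
(361, 210) [[ 0.5449 -0.115   0.2341]]
(371, 230) [[ 0.5019 -0.1324  0.2415]]
(425, 163) [[ 0.6474 -0.2764  0.1912]]
(265, 212) [[0.5499 0.0875 0.072 ]]
(297, 190) [[ 0.6082 -0.0023 -0.0031]]
(340, 150) [[ 0.6666 -0.0647  0.2885]]
1020
[ 0.53395177 -0.11208821  0.24907783] [ 0.00944098 -0.23930074 -0.9708996 ] yaw -87.74071687107313 slope -4.054082312495739
-0.2174 17 0.0046 0.0046 1.1265 1.1265
-0.0414 10 0.0485 0.057 0.2274 0.2231
-0.0334 50 0.031 0.0568 0.2323 0.2268
-0.0254 51 0.0168 0.0562 0.2332 0.2269
-0.0174 106 -0.0031 0.0557 0.2362 0.2289
-0.0094 149 -0.0317 0.055 0.2406 0.2327
-0.0014 188 -0.0532 0.0544 0.2437 0.2352
0.0066 187 -0.0603 0.0538 0.2461 0.2374
0.0146 125 -0.0602 0.0208 0.2456 0.2392
0.0226 88 -0.0585 -0.0013 0.2471 0.2414
0.0306 42 -0.0549 -0.0189 0.2464 0.2411
0.0386 7 -0.0514 -0.0385 0.2429 0.2384
base ((648.98486328125, -73.47384643554688), (259.4736022949219, 130.05316162109375), 21.526304244995117)
```

View pics/crop.png

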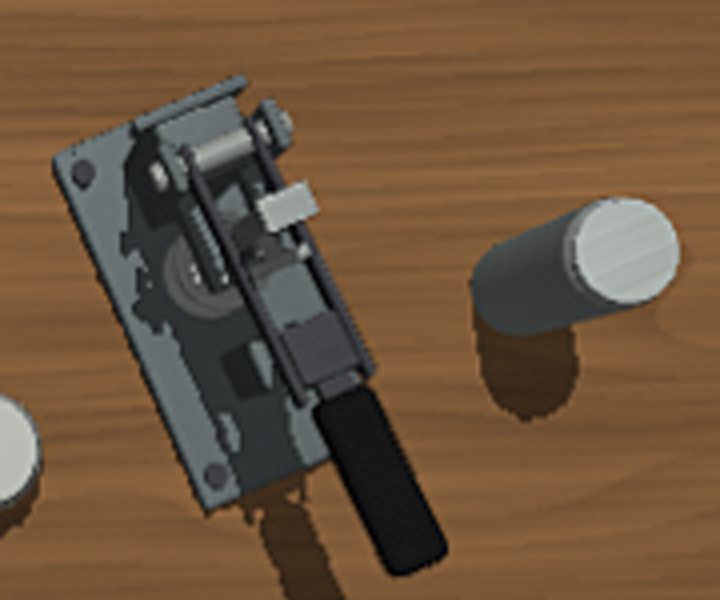

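The base measures 259×130 mm at yaw 21.5°, which matches the given size. Its geometry predicts the grip at (0.522, -0.124, 0.2385), and the depth reading gives (0.519, -0.125, 0.239), so the two agree. I'll move over it with the gripper shut and the tool x axis along the lever.

Call:
{"api": "send_rows", "payload": {"series": [[0,0,8,-0.005,-0.005,-0.02,-1],[0,0,16,-0.03,-0.03,-0.05,-1],[0,0,24,-0.06,-0.06,-0.076,-1],[0,0,32,-0.095,-0.094,-0.076,-1],[0,0,40,-0.13,-0.128,-0.076,-1],[0,0,48,-0.165,-0.163,-0.076,-1],[0,0,56,-0.2,-0.197,-0.076,-1],[0,0,64,-0.235,-0.232,-0.076,-1]], "force": 20}}

```text
time_s: 0.9
ee_pos: [0.3126, 0.2408, 0.3004]
eef_rot: [3.141, -0.0, 1.746]
force: [0.5, -0.2, -0.1]
grip_width: 0.0329
```

Call:
{"api": "send_rows", "payload": {"series": [[0,0,8,-0.045,0.016,0,-1],[0,0,16,-0.09,0.032,0,-1],[0,0,24,-0.135,0.047,0,-1],[0,0,32,-0.18,0.063,0,-1],[0,0,40,-0.225,0.079,0,-1],[0,0,48,-0.27,0.095,0,-1],[0,0,56,-0.315,0.11,0,-1],[0,0,64,-0.36,0.126,0,-1]]}}

```text
time_s: 1.7
ee_pos: [0.5011, -0.0911, 0.3002]
eef_rot: [-3.141, 0.0, 0.628]
force: [0.7, 1.1, 0.7]
grip_width: 0.0003
```

Call:
{"api": "send_rows", "payload": {"series": [[0,0,8,-0.02,0.03,0,-1],[0,0,14.8,-0.026,0.031,0,-1],[0,0,14.8,-0.026,0.031,0,-1]]}}

```text
time_s: 2.0
ee_pos: [0.4977, -0.1304, 0.2999]
eef_rot: [-3.141, 0.001, 0.372]
force: [0.4, 0.2, 0.6]
grip_width: 0.0002
```

```bash
python3 - <<'E'
from station import ctrl
import cv2,numpy as np
o=ctrl.get_obs();print(o["time_s"],o["ee_pos"],o["eef_rot"],o["force"],o["qpos"],o["grip_width"])
A=[]
for n in ("wrist","side"):
    c=ctrl.camera(n); np.savez(f"{n}1.npz",**c); A.append(c["pixels"][:,:,::-1])
cv2.imwrite("pics/w1.png",A[0]); cv2.imwrite("pics/s1.png",cv2.resize(A[1][80:230,180:380],None,fx=4,fy=4,interpolation=2))
E
```

```text
2.0 [ 0.49771448 -0.13041974  0.299896  ] [-3.14090909e+00  9.01567729e-04  3.71611707e-01] [0.3733323  0.23377659 0.63115755] [-3.27442100e-01  1.72358331e-01  1.50345581e+00 -5.72275064e-05
  1.46690849e+00  8.71748795e-01] 0.00019295246120886014
```

View pics/w1.png

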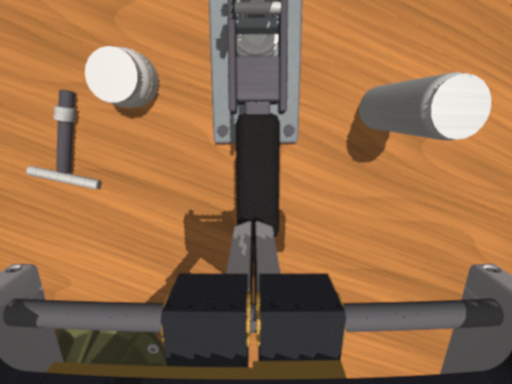

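View pics/s1.png

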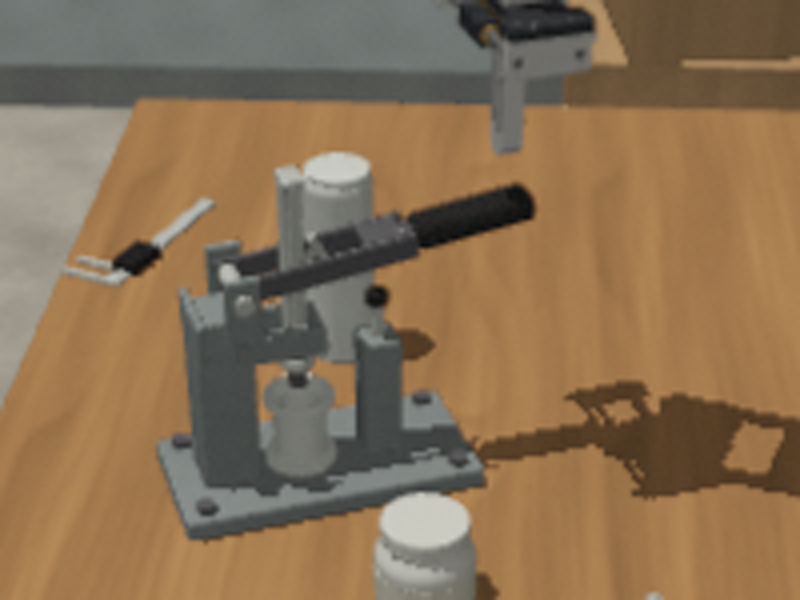

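Call:
{"api": "send_rows", "payload": {"series": [[0,0,0,0.025,0.0026,0.015,-1],[0,0,0,0.025,0.0026,0.03,-1],[0,0,0,0.025,0.0026,0.03,-1]]}}

```text
time_s: 2.4
ee_pos: [0.522, -0.1214, 0.2687]
eef_rot: [-3.14, 0.003, 0.38]
force: [-1.6, 0.4, 0.6]
grip_width: 0.0007
```

The wrist picture shows the shut fingers lined up with the grip: fingers at column 255, grip columns 237–279. The side view shows the lever up, with the fingers clear above it. Starting stroke 1.

Call:
{"api": "send_rows", "payload": {"series": [[0,0,0,0,0,0.006,-1],[0,0,0,0,0,0.012,-1],[0,0,0,-0.001,0,0.018,-1],[0,0,0,-0.002,0,0.024,-1],[0,0,0,-0.003,0,0.03,-1],[0,0,0,-0.003,0,0.036,-1],[0,0,0,-0.003,0,0.042,-1],[0,0,0,-0.003,0,0.048,-1]]}}

```text
time_s: 3.2
ee_pos: [0.5191, -0.1238, 0.2231]
eef_rot: [3.141, -0.0, 0.376]
force: [-6.8, 0.9, 10.8]
grip_width: 0.0006
```

Call:
{"api": "send_rows", "payload": {"series": [[0,0,0,0,0,0.002,-1],[0,0,0,0,0,0.004,-1]]}}

```text
time_s: 3.4
ee_pos: [0.519, -0.1239, 0.2191]
eef_rot: [3.141, 0.0, 0.376]
force: [-6.8, 1.2, 9.5]
grip_width: 0.0006
```

Call:
{"api": "send_rows", "payload": {"series": [[0,0,0,-0.001,0,0.002,-1],[0,0,0,-0.001,0,0.004,-1]]}}

```text
time_s: 3.6
ee_pos: [0.5189, -0.1239, 0.2155]
eef_rot: [3.141, -0.002, 0.376]
force: [-1.5, 3.8, 9.0]
grip_width: 0.0002
```

Call:
{"api": "send_rows", "payload": {"series": [[0,0,0,0,0,0.0015,-1]]}}

```text
time_s: 3.7
ee_pos: [0.5189, -0.1239, 0.214]
eef_rot: [3.141, -0.002, 0.376]
force: [-1.0, 3.4, 10.7]
grip_width: 0.001
```

Call:
{"api": "send_rows", "payload": {"series": [[0,0,0,0,0,0.0015,-1]]}}

```text
time_s: 3.8
ee_pos: [0.5189, -0.1239, 0.2125]
eef_rot: [3.141, -0.002, 0.376]
force: [-0.6, 3.3, 10.0]
grip_width: 0.0004
```

Call:
{"api": "send_rows", "payload": {"series": [[0,0,0,0,0,0.0015,-1]]}}

```text
time_s: 3.9
ee_pos: [0.5189, -0.1239, 0.2111]
eef_rot: [3.141, -0.002, 0.376]
force: [-0.8, 3.9, 10.4]
grip_width: 0.0004
```

Call:
{"api": "send_rows", "payload": {"series": [[0,0,0,0,0,0.002,-1]]}}

```text
time_s: 4.0
ee_pos: [0.519, -0.1239, 0.2092]
eef_rot: [3.141, -0.003, 0.376]
force: [0.1, 3.0, 10.0]
grip_width: 0.0007
```

Call:
{"api": "send_rows", "payload": {"series": [[0,0,0,0,0,0.002,-1]]}}

```text
time_s: 4.1
ee_pos: [0.5191, -0.1239, 0.2072]
eef_rot: [3.141, -0.003, 0.376]
force: [-0.8, 4.6, 10.3]
grip_width: 0.0006
```

Call:
{"api": "send_rows", "payload": {"series": [[0,0,0,0,0,0.002,-1]]}}

```text
time_s: 4.2
ee_pos: [0.5191, -0.1239, 0.2052]
eef_rot: [3.141, -0.003, 0.376]
force: [0.5, 4.5, 11.1]
grip_width: 0.0003
```

Call:
{"api": "send_rows", "payload": {"series": [[0,0,0,0,0,0.0015,-1]]}}

```text
time_s: 4.3
ee_pos: [0.5193, -0.1238, 0.2039]
eef_rot: [3.14, -0.003, 0.376]
force: [0.2, 5.1, 14.5]
grip_width: 0.0004
```

Call:
{"api": "send_rows", "payload": {"series": [[0,0,0,0,0,0.001,-1]]}}

```text
time_s: 4.4
ee_pos: [0.5193, -0.1238, 0.2032]
eef_rot: [3.14, -0.004, 0.376]
force: [-1.4, 5.1, 16.2]
grip_width: 0.0002
```

Call:
{"api": "send_rows", "payload": {"series": [[0,0,0,0,0,0.001,-1],[0,0,0,0,0,0.001,-1]]}}

```text
time_s: 4.6
ee_pos: [0.5194, -0.1238, 0.2026]
eef_rot: [3.14, -0.004, 0.376]
force: [-1.8, 5.9, 18.8]
grip_width: 0.0002
```

```bash
python3 - <<'E'
from station import ctrl
import cv2
c=ctrl.camera("side");cv2.imwrite("pics/s2.png",cv2.resize(c["pixels"][80:230,180:380,::-1],None,fx=4,fy=4,interpolation=2))
print(ctrl.get_obs()["force"])
E
```

```text
[-1.51708133  4.60373515 18.13703054]
```

View pics/s2.png

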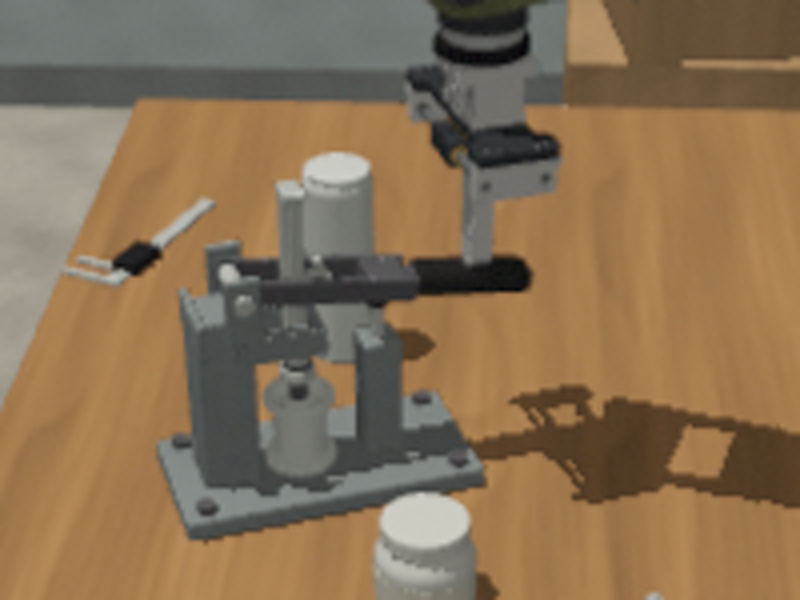

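The lever is on the pad in the side view at about (378,298), and the force turned up sharply at TCP z≈0.2045. The ram top dropped from row 168 to 183. Letting the lever up.

Call:
{"api": "send_rows", "payload": {"series": [[0,0,0,0,0,-0.006,-1],[0,0,0,0,0,-0.014,-1],[0,0,0,0,0,-0.023,-1],[0,0,0,0,0,-0.032,-1],[0,0,0,0.001,0,-0.042,-1],[0,0,0,0.002,0,-0.052,-1],[0,0,0,0.003,0,-0.062,-1],[0,0,0,0.004,0,-0.07,-1]]}}

```text
time_s: 5.45
ee_pos: [0.5222, -0.1227, 0.2711]
eef_rot: [-3.142, 0.0, 0.375]
force: [-0.3, 0.2, 0.5]
grip_width: 0.0005
```

Call:
{"api": "send_rows", "payload": {"series": [[0,0,0,0,0,0,-1],[0,0,0,0,0,0,-1]]}}

```text
time_s: 5.65
ee_pos: [0.5221, -0.1227, 0.2701]
eef_rot: [-3.141, 0.001, 0.375]
force: [-0.8, 0.0, 0.3]
grip_width: 0.0003
```

```bash
python3 - <<'E'
from station import ctrl
import cv2
c=ctrl.camera("side");cv2.imwrite("pics/s3.png",cv2.resize(c["pixels"][80:230,180:380,::-1],None,fx=4,fy=4,interpolation=2))
print(ctrl.get_obs()["force"])
E
```

```text
[-0.69413433  0.09535023 -0.36843926]
```

View pics/s3.png

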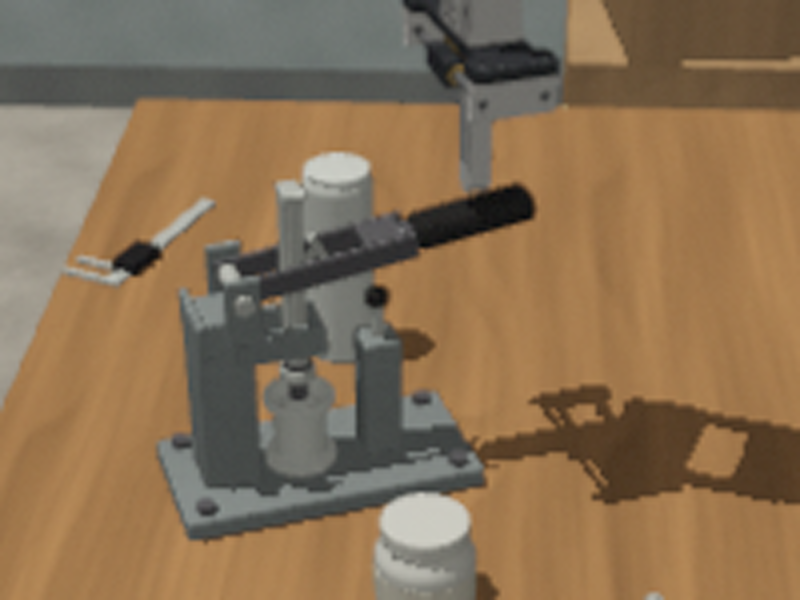

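The lever is back at rest, with the grip end at (520,200) as before, and the ram stayed down. Stroke 2.

Call:
{"api": "send_rows", "payload": {"series": [[0,0,0,0,0,0.008,-1],[0,0,0,0,0,0.014,-1],[0,0,0,-0.001,0,0.021,-1],[0,0,0,-0.002,0,0.028,-1],[0,0,0,-0.003,0,0.036,-1],[0,0,0,-0.004,0,0.044,-1],[0,0,0,-0.004,0,0.052,-1],[0,0,0,-0.004,0,0.06,-1]]}}

```text
time_s: 6.5
ee_pos: [0.519, -0.124, 0.2108]
eef_rot: [3.141, -0.002, 0.376]
force: [-0.1, 2.0, 10.8]
grip_width: 0.0006
```

Call:
{"api": "send_rows", "payload": {"series": [[0,0,0,0,0,0.002,-1],[0,0,0,0,0,0.004,-1]]}}

```text
time_s: 6.7
ee_pos: [0.5192, -0.1239, 0.2069]
eef_rot: [3.141, -0.002, 0.376]
force: [-0.1, 2.7, 10.4]
grip_width: 0.0003
```

Call:
{"api": "send_rows", "payload": {"series": [[0,0,0,0,0,0.002,-1]]}}

```text
time_s: 6.8
ee_pos: [0.5193, -0.1239, 0.2051]
eef_rot: [3.141, -0.003, 0.376]
force: [1.9, 4.1, 11.5]
grip_width: 0.0005
```

Call:
{"api": "send_rows", "payload": {"series": [[0,0,0,0,0,0.0015,-1]]}}

```text
time_s: 6.9
ee_pos: [0.5194, -0.1239, 0.2038]
eef_rot: [3.14, -0.003, 0.376]
force: [0.2, 4.2, 14.6]
grip_width: 0.0003
```

Call:
{"api": "send_rows", "payload": {"series": [[0,0,0,0,0,0.001,-1]]}}

```text
time_s: 7.0
ee_pos: [0.5194, -0.1238, 0.2031]
eef_rot: [3.14, -0.003, 0.376]
force: [0.2, 4.7, 17.6]
grip_width: 0.0003
```

Call:
{"api": "send_rows", "payload": {"series": [[0,0,0,0,0,0.001,-1],[0,0,0,0,0,0.001,-1]]}}

```text
time_s: 7.2
ee_pos: [0.5195, -0.1238, 0.2026]
eef_rot: [3.14, -0.004, 0.376]
force: [-0.9, 3.3, 18.2]
grip_width: 0.0002
```

Call:
{"api": "send_rows", "payload": {"series": [[0,0,0,0,0,-0.006,-1],[0,0,0,0,0,-0.014,-1],[0,0,0,0,0,-0.023,-1],[0,0,0,0,0,-0.032,-1],[0,0,0,0.001,0,-0.042,-1],[0,0,0,0.002,0,-0.052,-1],[0,0,0,0.003,0,-0.062,-1],[0,0,0,0.004,0,-0.0695,-1]]}}

```text
time_s: 8.0
ee_pos: [0.5222, -0.1227, 0.2711]
eef_rot: [-3.141, 0.0, 0.375]
force: [0.3, 0.4, 0.0]
grip_width: 0.0002
```

Call:
{"api": "send_rows", "payload": {"series": [[0,0,0,0,0,0,-1],[0,0,0,0,0,0,-1]]}}

```text
time_s: 8.2
ee_pos: [0.5221, -0.1227, 0.2701]
eef_rot: [-3.141, 0.001, 0.375]
force: [0.8, 0.0, 0.5]
grip_width: 0.0005
```

```bash
python3 - <<'E'
from station import ctrl
import cv2
c=ctrl.camera("side");cv2.imwrite("pics/s4.png",cv2.resize(c["pixels"][80:230,180:380,::-1],None,fx=4,fy=4,interpolation=2))
print(ctrl.get_obs()["force"])
E
```

```text
[-0.53613921  0.83172352  0.21916169]
```

View pics/s4.png

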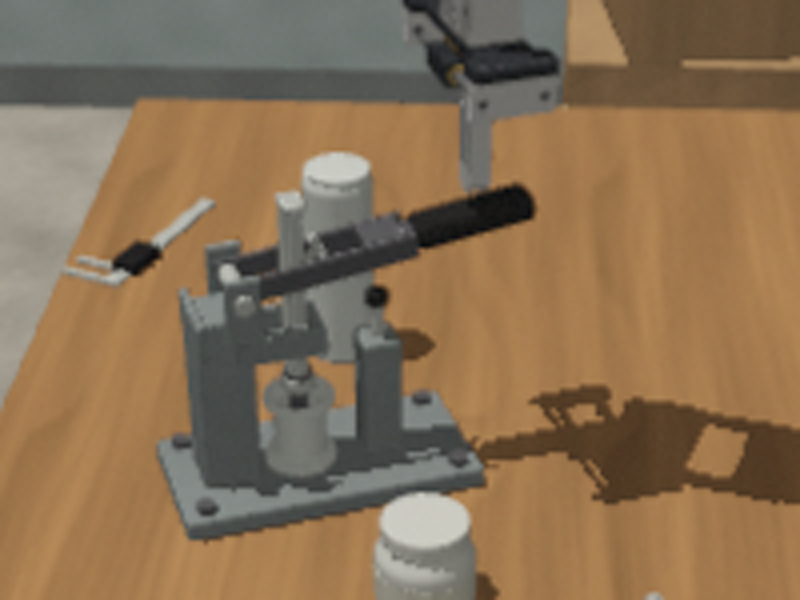

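The ram top is now at row 195 (was 183), one rung lower, and the lever is up. Stroke 3.

Call:
{"api": "send_rows", "payload": {"series": [[0,0,0,0,0,0.008,-1],[0,0,0,0,0,0.014,-1],[0,0,0,-0.001,0,0.021,-1],[0,0,0,-0.002,0,0.028,-1],[0,0,0,-0.003,0,0.036,-1],[0,0,0,-0.004,0,0.044,-1],[0,0,0,-0.004,0,0.052,-1],[0,0,0,-0.004,0,0.06,-1]]}}

```text
time_s: 9.05
ee_pos: [0.519, -0.124, 0.2108]
eef_rot: [3.141, -0.002, 0.376]
force: [0.1, 2.4, 12.7]
grip_width: 0.0001
```

Call:
{"api": "send_rows", "payload": {"series": [[0,0,0,0,0,0.002,-1],[0,0,0,0,0,0.004,-1]]}}

```text
time_s: 9.25
ee_pos: [0.5192, -0.1239, 0.2069]
eef_rot: [3.141, -0.002, 0.376]
force: [1.1, 2.8, 10.4]
grip_width: 0.0006
```

Call:
{"api": "send_rows", "payload": {"series": [[0,0,0,0,0,0.002,-1]]}}

```text
time_s: 9.35
ee_pos: [0.5192, -0.1239, 0.2051]
eef_rot: [3.141, -0.003, 0.376]
force: [1.8, 2.8, 10.5]
grip_width: 0.0003
```

Call:
{"api": "send_rows", "payload": {"series": [[0,0,0,0,0,0.0015,-1]]}}

```text
time_s: 9.45
ee_pos: [0.5194, -0.1238, 0.2038]
eef_rot: [3.14, -0.003, 0.376]
force: [0.3, 3.2, 14.7]
grip_width: 0.0004
```

Call:
{"api": "send_rows", "payload": {"series": [[0,0,0,0,0,0.001,-1]]}}

```text
time_s: 9.55
ee_pos: [0.5194, -0.1238, 0.2031]
eef_rot: [3.14, -0.003, 0.376]
force: [0.0, 3.2, 17.9]
grip_width: 0.0008
```

Call:
{"api": "send_rows", "payload": {"series": [[0,0,0,0,0,0.001,-1],[0,0,0,0,0,0.001,-1]]}}

```text
time_s: 9.75
ee_pos: [0.5195, -0.1238, 0.2026]
eef_rot: [3.14, -0.004, 0.376]
force: [-1.2, 4.0, 19.0]
grip_width: 0.0001
```

Call:
{"api": "send_rows", "payload": {"series": [[0,0,0,0,0,-0.006,-1],[0,0,0,0,0,-0.014,-1],[0,0,0,0,0,-0.023,-1],[0,0,0,0,0,-0.032,-1],[0,0,0,0.001,0,-0.042,-1],[0,0,0,0.002,0,-0.052,-1],[0,0,0,0.003,0,-0.062,-1],[0,0,0,0.004,0,-0.0695,-1]]}}

```text
time_s: 10.55
ee_pos: [0.5222, -0.1227, 0.2711]
eef_rot: [-3.141, 0.001, 0.375]
force: [-0.4, 0.2, 0.5]
grip_width: 0.0004
```

Call:
{"api": "send_rows", "payload": {"series": [[0,0,0,0,0,0,-1],[0,0,0,0,0,0,-1]]}}

```text
time_s: 10.75
ee_pos: [0.5221, -0.1227, 0.2701]
eef_rot: [-3.141, 0.001, 0.375]
force: [-0.4, -0.1, -1.1]
grip_width: 0.0005
```

```bash
python3 - <<'E'
from station import ctrl
import cv2
c=ctrl.camera("side");cv2.imwrite("pics/s5.png",cv2.resize(c["pixels"][80:230,180:380,::-1],None,fx=4,fy=4,interpolation=2))
print(ctrl.get_obs()["force"])
E
```

```text
[-0.32568105 -0.11038798  0.19992076]
```

View pics/s5.png

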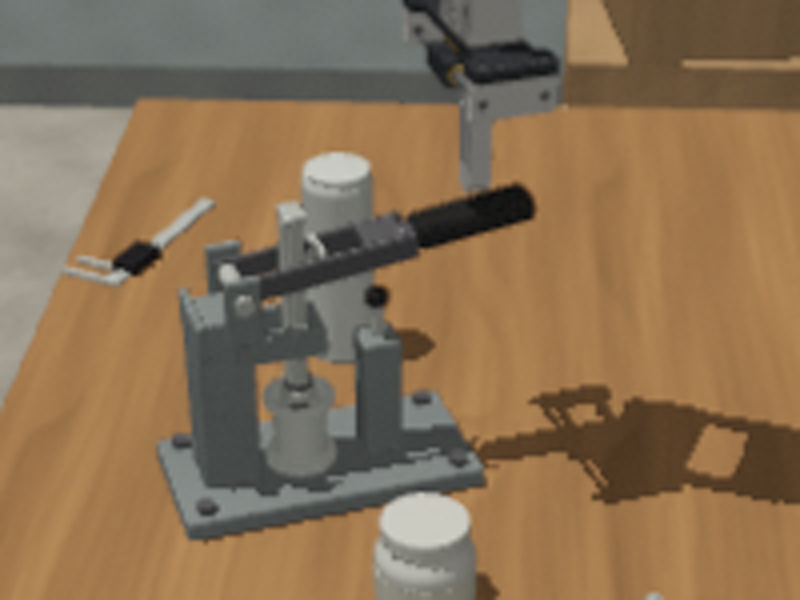

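The ram top is at row 206, another rung down, and the lever is up. Stroke 4.

Call:
{"api": "send_rows", "payload": {"series": [[0,0,0,0,0,0.008,-1],[0,0,0,0,0,0.014,-1],[0,0,0,-0.001,0,0.021,-1],[0,0,0,-0.002,0,0.028,-1],[0,0,0,-0.003,0,0.036,-1],[0,0,0,-0.004,0,0.044,-1],[0,0,0,-0.004,0,0.052,-1],[0,0,0,-0.004,0,0.06,-1]]}}

```text
time_s: 11.6
ee_pos: [0.519, -0.124, 0.2108]
eef_rot: [3.141, -0.002, 0.376]
force: [0.2, 2.9, 11.6]
grip_width: 0.0003
```

Call:
{"api": "send_rows", "payload": {"series": [[0,0,0,0,0,0.002,-1],[0,0,0,0,0,0.004,-1]]}}

```text
time_s: 11.8
ee_pos: [0.5192, -0.1239, 0.2069]
eef_rot: [3.141, -0.002, 0.376]
force: [1.0, 2.2, 10.2]
grip_width: 0.0008
```

Call:
{"api": "send_rows", "payload": {"series": [[0,0,0,0,0,0.002,-1]]}}

```text
time_s: 11.9
ee_pos: [0.5193, -0.1239, 0.2051]
eef_rot: [3.141, -0.003, 0.376]
force: [2.7, 3.2, 11.3]
grip_width: 0.0004
```

Call:
{"api": "send_rows", "payload": {"series": [[0,0,0,0,0,0.0015,-1]]}}

```text
time_s: 12.0
ee_pos: [0.5194, -0.1238, 0.2038]
eef_rot: [3.141, -0.003, 0.376]
force: [1.3, 3.2, 14.9]
grip_width: 0.0006
```

Call:
{"api": "send_rows", "payload": {"series": [[0,0,0,0,0,0.001,-1]]}}

```text
time_s: 12.1
ee_pos: [0.5195, -0.1238, 0.2031]
eef_rot: [3.14, -0.003, 0.376]
force: [-0.4, 4.4, 17.5]
grip_width: 0.0004
```

Call:
{"api": "send_rows", "payload": {"series": [[0,0,0,0,0,0.001,-1],[0,0,0,0,0,0.001,-1]]}}

```text
time_s: 12.3
ee_pos: [0.5195, -0.1238, 0.2026]
eef_rot: [3.14, -0.004, 0.376]
force: [-0.9, 4.1, 18.3]
grip_width: 0.0004
```

Call:
{"api": "send_rows", "payload": {"series": [[0,0,0,0,0,-0.006,-1],[0,0,0,0,0,-0.014,-1],[0,0,0,0,0,-0.023,-1],[0,0,0,0,0,-0.032,-1],[0,0,0,0.001,0,-0.042,-1],[0,0,0,0.002,0,-0.052,-1],[0,0,0,0.003,0,-0.062,-1],[0,0,0,0.004,0,-0.0695,-1]]}}

```text
time_s: 13.1
ee_pos: [0.5222, -0.1227, 0.2711]
eef_rot: [-3.141, 0.0, 0.375]
force: [-0.3, 0.5, -0.7]
grip_width: 0.0007
```

Call:
{"api": "send_rows", "payload": {"series": [[0,0,0,0,0,-0.02,-1],[0,0,0,0,0,-0.04,-1],[0,0,0,0,0,-0.05,-1],[0,0,0,0,0,-0.05,-1],[0,0,0,0,0,-0.05,-1]]}}

```text
time_s: 13.6
ee_pos: [0.5221, -0.1226, 0.3195]
eef_rot: [-3.141, 0.001, 0.375]
force: [1.0, -0.8, 0.3]
grip_width: 0.0004
```

```bash
python3 - <<'E'
from station import ctrl
import cv2,numpy as np
c=ctrl.camera("side");a=cv2.resize(c["pixels"][80:230,180:380,::-1],None,fx=4,fy=4,interpolation=2);cv2.imwrite("pics/s6.png",a)
c0=np.load("side0.npz")["pixels"]; 
d=cv2.absdiff(c["pixels"],c0).max(2); cv2.imwrite("pics/d6.png",d*3)
o=ctrl.get_obs();print(o["force"],o["ee_pos"],o["time_s"])
E
```

```text
[ 0.12585613  0.77264422 -0.28674179] [ 0.52201072 -0.12260773  0.31931822] 13.65
```

View pics/s6.png

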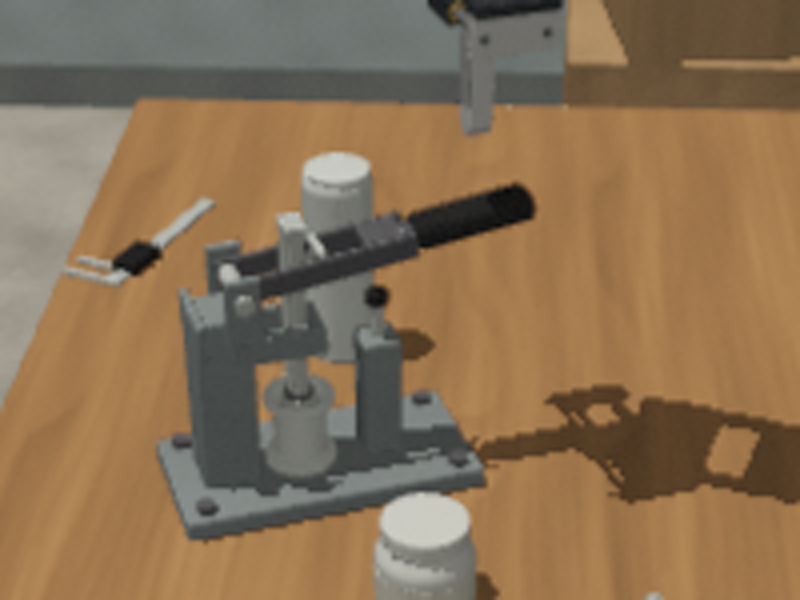

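View pics/d6.png

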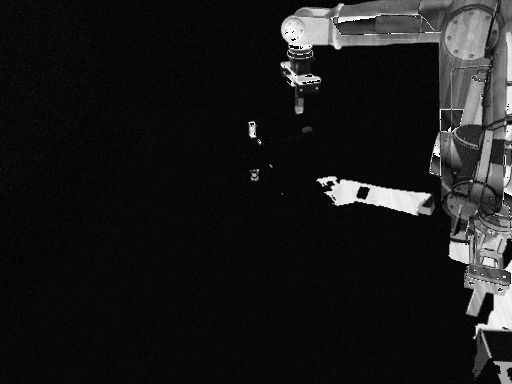

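The ram top is at row 217 after a fourth even step, and the lever is fully up. The difference image shows changes only at the arm, its shadow, the ram at (252,130) and (255,174), and faintly on the grip (shading) and pawl. The bystanders haven't moved, so I'm handing in.

```bash
python3 -c "
from station import ctrl
print(ctrl.hand_in())"
```

```text
the job is handed in; nothing more can be done
None
```

I pushed the lever down onto its rubber stop four times, let it come all the way back up each time, and handed the job in at about 13.7 s.

- **Stop:** the force rose from about 11 N at the same height on every stroke (TCP z ≈ 0.2045 m). I pressed to 18–19 N each time, about 2 mm into the rubber.
- **Ram:** its top dropped in four steps in the side view, from row 168 to 183, 195, 206 and 217. That fits one rung per stroke, but I judged it from the pictures and did not measure it in millimetres.
- **End state:** the lever is back at its starting position. The gripper is about 60 mm above it, reading no force beyond sensor noise.
- **Surroundings:** comparing the first and last side pictures showed the can, tub and tee tool had not moved.
- **Slip on the way over:** I first stopped about 25 mm short of the grip because I took the wrong tool axes for one move. I corrected this in the air before touching anything.
- **Sideways force:** the first stroke briefly showed about 7 N sideways on the fingers from friction.

No check failed or disagreed.

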